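# Walk a slab of cast glass round to the fence

## Robot

A 7-joint arm with a two-finger parallel gripper is mounted at the origin on the work surface. World frame = base frame: x ahead of the robot, y to its left, z up, the work surface at z = 0. Lengths are in mm, angles in rad, forces in N, time in s.
With the tool pointing down it reaches from about 400 to 850 mm from the base axis. Payload 10.4 kg.
Tool frame: the origin (TCP) lies midway between the tips of the shut fingers; the grasp point (between the pads) lies 19 mm behind it; z points along the fingers, y is the direction in which the jaws open and shut (so a half turn about z gives the same grasp; the last joint's range is limited). The gripper opens to 87 mm and grips with 3 to 60 N. Pads are 19 mm wide; open, the fingers measure 117 mm over their backs; the gripper's body (75 mm by 190 mm) begins 51 mm behind the grasp point.
Start: joints at [-1.167, 0.332, -0.065, 1.46, 0.022, 1.35, -0.088], TCP at [258.715, 568.963, 222.576] pointing down, gripper open.
Joint ranges: [-2.6, 2.6], [-0.5, 2.12], [-1.47, 1.34], [0.16, 2.42], [-1.27, 4.41], [0.06, 2.06], [-2.6, 2.6]. Speed limits (rad/s): [2.22, 2.22, 2.79, 2.79, 3.14, 3.14, 3.14].

## Interface

Orientations are given as a 3x3 rotation matrix whose columns are the frame's x, y, z axes.
In Python, from cell import sensors, eyes, env gives the robot as it stands.
- The arm moves only by the shell command python3 -m jog 'ROWS' [FORCE]. ROWS is JSON, a list of rows, each an object of numbers: "grip": the closure, from 0 (fully open) to 1 (shut); "dx", "dy", "dz": the shift along the tool's x, y, z in units of 30 mm (1.0 is 30 mm); "wx", "wy", "wz": the turn, a rotation vector about the tool's x, y, z in units of 5 degrees (1.0 is 5 degrees). A call has 1 to 12 rows; each row is the pose to reach, as a shift and turn from the pose commanded when the call began, along the tool's axes at that moment; what a row does not reach only later rows make up. A row lasts 1/12 s, in which the tool goes at most 41.7 mm and 7.16 degrees, less where a joint would pass 70% of its speed; a pose out of reach is approached as far as the arm can. A call with a gripper value outside its range is refused whole. The fingers move at their own pace and stop on an object; FORCE is the grip in N (left out, the last holds). Time passes only in rows, so rows that repeat a pose let the fingers close. It gives the time, the measured TCP pose, the force and the opening at its end, in the units of the state.
- sensors.get_obs(): the state, without advancing time (a new reading comes with each control period).
- eyes.grab_frame(name): name is "scene" or "top" or "wrist"; returns the picture (480x640x3 uint8, red, green, blue); there is no depth.
- eyes.calibration(name): a dict with "K" (3x3 intrinsics, pixels), "k1" (the pictures are not rectified: a ray, as slopes to the right and down, at radius r is drawn at 1 + k1 r^2 times it, then the intrinsics apply), "R" (3x3) and "t" (3): a world point X has camera coordinates R X + t. Camera axes: x right, y down, z forward; pixel columns grow to the right and rows downward; lengths in mm; the calibration is good to about 2 mm. A picture is of the moment at which its call begins: read the wrist's pose just before it. calibration takes no time and is no camera call; for the wrist camera it gives the pose at the moment of the call.
- env.close_job(): hands the job in, once; it reports no verdict.
The state is a dict: "time": time; "q": joint angles; "joint_velocities": joint speeds; "tau": joint torques, N m; "position": TCP position; "orientation": TCP orientation; "ft_force": force on the tool from outside, world axes, zero at the start; "torque": the same for the moment, N m; "finger_gap": finger opening in mm.
Only numpy, scipy, OpenCV 4.12 (cv2) and the standard library are available. Lean on these libraries where they do the work, as an engineer would, in place of code of your own. Each camera call takes 0.05 s, during which the arm holds its last target.

## Task

The heavy slab of cast glass on the cutting board has to be scored next: push it at its corners with the fingertips, walking it round and across the board until one of its long sides lies flat and flush against the fence, all of that side backed by the fence. Turn it nearly parallel to the fence (within about ten degrees) before any of it touches the fence, and bring it up gently, as glass chips. Only push it, keep it flat on the board, never grip or lift it, and leave everything else where it lies.

Things in the scene. Friction and masses are not known exactly. Their poses are not given: they have to be found in the camera images.
- slab: the heavy slab of cast glass, a dark green rectangular block 150 x 85 x 25 mm high, about 0.8 kg, too wide to grip, lying flat on the cutting board. Origin: centre of its underside; x along its 150 length, y across its 85 width, z up. Its two long sides are alike: either may go to the fence. It slides on the board with ordinary dry friction (up to about 10 N to move it) and stops when it is no longer pushed
- board: flat grey cutting board fixed to the bench, 380 (x) x 560 (y) x 12 mm thick. Origin: centre of its underside, on the bench; its top, on which the slab slides, is 12 above the origin; x points to the fence, away from the robot, z up
- fence: fixed straight wooden fence with a steel rule inlaid along its top, standing on the board along the side away from the robot: 470 long, 26 thick, 20 high above the board's top. Origin: the middle of its guiding face (the face towards the robot) at the level of the board's top; x points away from the robot at right angles to that face, y along the fence, z up; the slab lies at negative x of it, and flat against it its origin is at x = -42.5
- offcut_square: bystander, loose: small graspable block of the same glass, 44 x 40 x 25, lying on the board well to the left of the slab (seen from the robot), on the robot's half of the board. Origin at its underside
- offcut_step: bystander, loose: small graspable stepped piece of the same glass, 58 x 35 x 25, lying on the board well to the right of the slab, on the robot's half. Origin at its underside
- cutter: bystander, loose: pen-shaped glass cutter, 150 long, 11 thick, lying on the board along the edge nearest the robot. Origin at its underside
- hammer: bystander, loose: hammer with a long two-edged steel head (155 long, 22 thick) on a wooden handle 185 long, lying on the bench to the left of the board; origin under the head, handle towards the body's -x
- knife: bystander, loose: knife with a turned wooden handle, 185 long overall, 27 thick, lying on the bench to the right of the board; origin where handle meets blade
- tub: bystander, loose: white round tub with a grey lid, 91 across, 60 high, standing on the bench at the far left of the board. Origin at its underside
- oil: bystander, loose: amber bottle with a black cap, 48 across, 105 high, standing on the bench at the far right of the board. Origin at its underside
There are look-alikes about, which are no part of the job. Of the things like the slab, leave any that is pink or yellow; of the rest the larger one is meant.

How it is judged (in metres and radians):
At the end, for the whole second after the job is handed in: The slab lies flat and at rest with a long side against the fence: within 0.02 rad of parallel, within 3 mm of the fence's face, its middle within 160 mm of the fence's middle (whole side backed). No bystander is over 15 mm from its start (angle between the x axis of slab and the y axis of fence, either way round below 0.02 rad and x of slab in the frame of fence between -0.0455 and -0.038 m and y of slab in the frame of fence between -0.16 and 0.16 m and z of slab in the frame of fence below 0.003 m and angle between slab's own z axis and vertical below 0.03 rad and linear speed of slab below 0.01 m/s and angular speed of slab below 0.05 rad/s and distance of each of offcut_square, offcut_step, cutter, hammer, knife, tub, oil from where it was at the start of the episode below 0.015 m); the robot touches nothing.
It fails at once if the slab touches the fence while still more than 0.26 rad (15 degrees) from parallel (contact force between slab and fence above 0.5 N and angle between the x axis of slab and the y axis of fence, either way round above 0.26 rad).
It fails at once if the slab is driven hard into the fence (over 90 N) (contact force between slab and fence above 90 N).
It fails at once if the slab is lifted or tipped off the board (z of slab in the frame of fence above 0.006 m or angle between slab's own z axis and vertical above 0.08 rad).
It fails at once if a bystander is moved more than 15 mm (distance of any of offcut_square, offcut_step, cutter, hammer, knife, tub, oil from where it was at the start of the episode above 0.015 m).
It also fails if it takes over 67 s, if anything falls off the work surface, if the arm or the gripper's body presses on something with over 40 N, if the wrist force passes 120 N, or if a joint passes its speed limit or range.

## Working session

There is one attempt and no reset: what is moved stays moved. The work goes in short steps, Python scripts to look and compute and a shell command to move; the robot and the scene stay as the last step left them, time stands still between calls to the robot, and variables do not carry over. Pictures are saved under pics/ and viewed, and the job is handed in when it is done.

```bash
ls; mkdir -p pics; python3 - <<'E'
from cell import sensors, eyes
import cv2
o=sensors.get_obs(); print(o)
for n in("top","scene"):
    cv2.imwrite(f"pics/{n}0.png",eyes.grab_frame(n)[:,:,::-1]); c=eyes.calibration(n); print(n,c)
E
```

```text
pics
{'time': 0.0, 'q': array([-1.16658612,  0.3328747 , -0.06472084,  1.46097137,  0.02160206,
        1.34990468, -0.08851052]), 'joint_velocities': array([-0.00180585, -0.00059505, -0.00106642,  0.00053557, -0.00014638,
        0.00126144, -0.00213566]), 'tau': array([-6.16889301e-04, -6.23237014e+01,  2.43045663e-02, -3.89903784e+01,
       -6.13957574e-02,  3.97905672e-02,  1.43530228e-04]), 'position': array([258.5590655 , 568.56565951, 221.73788311]), 'orientation': array([[-9.10303812e-01,  4.13940421e-01, -5.46029985e-04],
       [ 4.13940776e-01,  9.10302803e-01, -1.35654882e-03],
       [-6.44777644e-05, -1.46089564e-03, -9.99998931e-01]]), 'ft_force': array([0.43501028, 0.07230397, 0.10546325]), 'torque': array([-0.04627091,  0.02419609, -0.04125089]), 'finger_gap': 87.19971485556555}
top {'K': array([[465.06166373,   0.        , 324.1375489 ],
       [  0.        , 465.06166373, 236.72809606],
       [  0.        ,   0.        ,   1.        ]]), 'k1': 0.025345997133183067, 'R': array([[-0.00360828, -0.99997151, -0.0066299 ],
       [-0.99481313,  0.00426348, -0.10163   ],
       [ 0.10165537,  0.0062288 , -0.99480018]]), 't': array([  24.22913294,  484.01594542, 1161.83873348])}
scene {'K': array([[540.06581745,   0.        , 314.35215455],
       [  0.        , 540.06581745, 225.29202581],
       [  0.        ,   0.        ,   1.        ]]), 'k1': -0.13984497374709795, 'R': array([[-0.28115335,  0.95962935, -0.00801855],
       [ 0.53779468,  0.15063244, -0.82950995],
       [-0.79481424, -0.23753183, -0.55843437]]), 't': array([ 135.93961023, -245.73236948, 2039.70071936])}
```

View pics/top0.png

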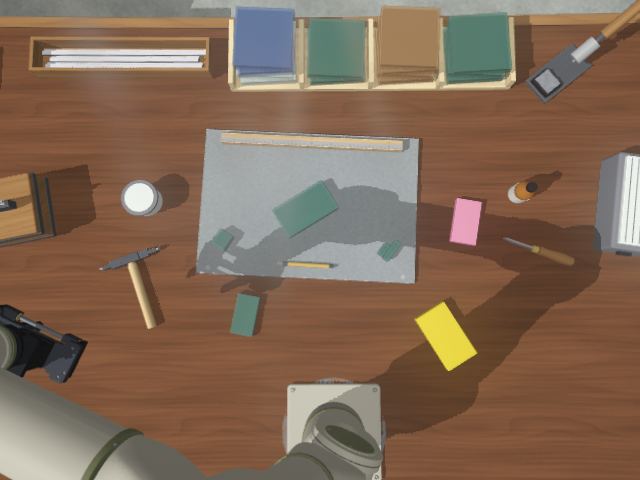

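View pics/scene0.png

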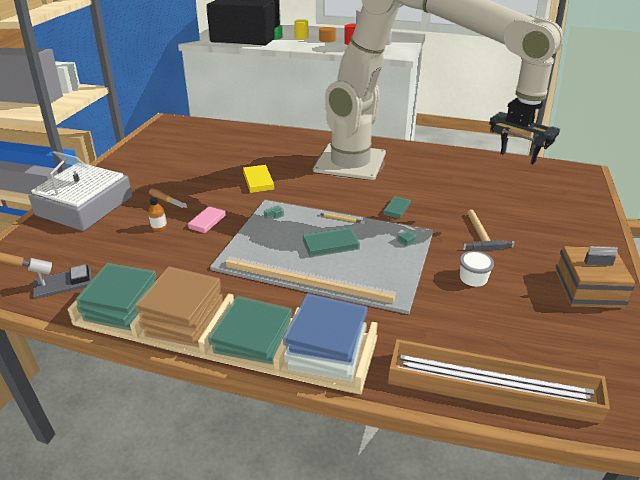

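Look-alikes in the top view: a green block on the board at (305,208), a smaller green block on the bench at (245,315), a pink one at (466,222), a yellow one at (446,336), green stacks in the rack at (337,50) and (478,48), and offcuts at (223,239) and (390,250). The larger green one on the board, at (305,208), is the slab. I'll check it in a crop.

```bash
cat > h.py <<'E'
import numpy as np, cv2
from cell import sensors, eyes
def ray(n,px,z,c=None):
    c=c or eyes.calibration(n);K=np.array(c["K"]);px=np.atleast_2d(np.array(px,float))
    d=(px-K[:2,2])/[K[0,0],K[1,1]]
    u=d.copy()
    for _ in range(20): u=d/(1+c["k1"]*(u**2).sum(1,keepdims=True))
    R=np.array(c["R"]);C=-R.T@c["t"]; w=np.c_[u,np.ones(len(u))]@R
    return (C+w*((z-C[2])/w[:,2])[:,None])[:,:2]
def proj(n,X,c=None):
    c=c or eyes.calibration(n);X=np.atleast_2d(X);p=X@np.array(c["R"]).T+c["t"];u=p[:,:2]/p[:,2:]
    u=u*(1+c["k1"]*(u**2).sum(1,keepdims=True));K=np.array(c["K"]);return u*[K[0,0],K[1,1]]+K[:2,2]
def green(im):
    h=cv2.cvtColor(im,cv2.COLOR_RGB2HSV)
    return ((h[...,0]>65)&(h[...,0]<95)&(h[...,1]>70)&(h[...,2]>35)).astype(np.uint8)*255
E
python3 - <<'E'
from h import *
im=eyes.grab_frame("top"); m=green(im)
cs,_=cv2.findContours(m,0,cv2.CHAIN_APPROX_NONE)
for c in cs:
    if cv2.contourArea(c)<60: continue
    p=c[:,0]; 
    if p[:,1].mean()<100: continue
    r=cv2.minAreaRect(ray("top",p,37).astype(np.float32))
    print(cv2.contourArea(c),p.mean(0),r, cv2.boxPoints(r).round().tolist())
cv2.imwrite("pics/crop0.png",cv2.resize(im[110:300,180:440],None,fx=3,fy=3,interpolation=2)[:,:,::-1])
print(ray("top",[[221,134],[403,140]],32),ray("top",[[221,143],[403,151]],32))
print(ray("top",[[207,129],[420,138],[415,283],[197,273]],12))
E
```

```text
512.5 [318.59060403 206.04697987] ((569.16064453125, 45.851722717285156), (74.3907241821289, 79.8642578125), 29.743432998657227) [[517.0, 62.0], [557.0, -7.0], [621.0, 30.0], [582.0, 99.0]]
[[ 752.13199891  288.60898389]
 [ 733.64225145 -182.33865258]] [[ 728.24234959  288.21200853]
 [ 704.58944935 -181.78188155]]
[[ 772.40395848  330.38720443]
 [ 744.99118529 -230.3310521 ]
 [ 365.96546239 -208.57475653]
 [ 393.53613636  347.96250382]]
```

View pics/crop0.png

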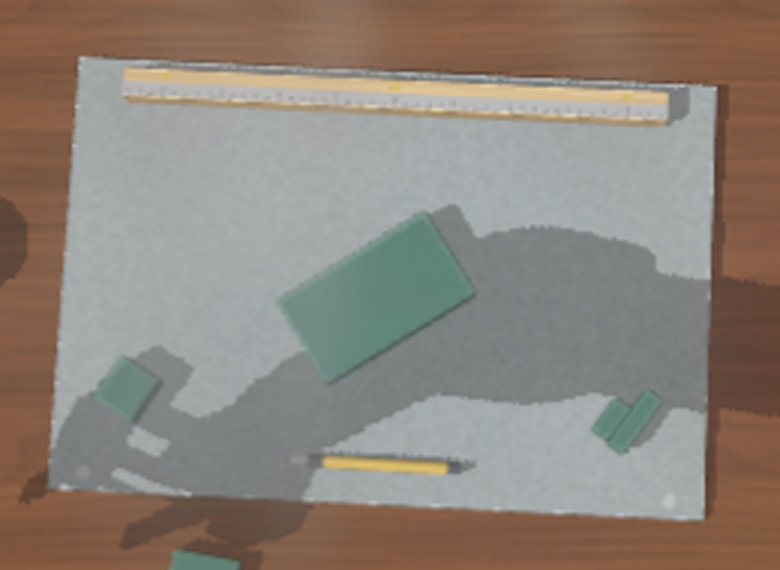

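```bash
cat >> h.py <<'E'
def green(im):
    h=cv2.cvtColor(im,cv2.COLOR_RGB2HSV)
    m=((h[...,0]>65)&(h[...,0]<95)&(h[...,1]>55)&(h[...,2]>35)).astype(np.uint8)*255
    return cv2.morphologyEx(m,cv2.MORPH_OPEN,np.ones((3,3),np.uint8))
def slab(im):
    cs,_=cv2.findContours(green(im),0,cv2.CHAIN_APPROX_NONE); out=[]
    for c in cs:
        p=c[:,0]; a=cv2.contourArea(c)
        if a<60 or p[:,1].mean()<100: continue
        r=cv2.minAreaRect(ray("top",p,37).astype(np.float32)); out.append((a,p.mean(0),r))
    return sorted(out,key=lambda o:-o[0])
E
python3 - <<'E'
from h import *
im=eyes.grab_frame("top"); h=cv2.cvtColor(im,cv2.COLOR_RGB2HSV)
print(h[208,305],h[225,330],h[165,260],h[239,223],h[315,245])
for a,p,r in slab(im): print(a,p.round(),r,cv2.boxPoints(r).round().tolist())
print(ray("top",[[321.7,180],[338.3,207.3],[290,237.7],[272.7,210]],37))
# fence face edge by column gradient
w=(h[...,0]<30)&(h[...,1]>50)
pts=[]
for c in range(230,398,4):
    rows=np.where(w[138:160,c])[0]
    if len(rows): pts.append([c,138+rows.max()+.5])
P=ray("top",pts,32); k=np.polyfit(P[:,1],P[:,0],1); print(k,(P[:,0]-np.polyval(k,P[:,1])).std(),pts[::8])
E
```

```text
[ 81  69 134] [ 95  12 131] [ 90   8 170] [ 80  52 133] [ 78  61 129]
1227.5 [311. 208.] ((557.6985473632812, 64.49362182617188), (81.58746337890625, 131.57693481445312), 31.36396598815918) [[489.0, 99.0], [557.0, -13.0], [627.0, 30.0], [558.0, 142.0]]
713.0 [245. 314.] ((290.2590026855469, 219.1815185546875), (50.154273986816406, 93.43437194824219), 79.23992919921875) [[240.0, 203.0], [331.0, 186.0], [341.0, 235.0], [249.0, 253.0]]
175.5 [388. 250.] ((452.9036865234375, -138.93690490722656), (30.96855926513672, 55.226173400878906), 52.46248245239258) [[422.0, -134.0], [465.0, -168.0], [484.0, -143.0], [440.0, -110.0]]
[[628.62779959  27.94653524]
 [557.85248879 -14.00964698]
 [480.75733212 108.45958363]
 [551.67708372 152.68672444]]
[5.15145887e-02 7.11760610e+02] 0.7664479892890405 [[230, np.float64(144.5)], [262, np.float64(145.5)], [294, np.float64(146.5)], [326, np.float64(148.5)], [358, np.float64(149.5)], [390, np.float64(151.5)]]
```

The crop shows the chosen slab: a plain dark-green rectangle with corners at about (322,180), (338,207), (290,238) and (273,210) in top-image pixels. Its near-left end is closest to the robot. It needs about 35° clockwise and about 120 mm towards the fence.

Plan: set the jaws partly closed and parallel to the fence, then push along the fence normal. The left fingertip turns the slab until both fingertips bear on it.

```bash
python3 -m jog '[{"grip":0.3,"dx":-13.1,"dy":-13,"wz":-4.3},{"grip":0.3,"dx":-13.1,"dy":-13,"wz":-4.3},{"grip":0.3,"dx":-13.1,"dy":-13,"wz":-4.3},{"grip":0.3,"dx":-13.1,"dy":-13,"wz":-4.3},{"grip":0.3,"dx":-13.1,"dy":-13,"wz":-4.3},{"grip":0.3,"dx":-13.1,"dy":-13,"wz":-4.3},{"grip":0.3,"dx":-13.1,"dy":-13,"wz":-4.3},{"grip":0.3,"dx":-13.1,"dy":-13,"wz":-4.3},{"grip":0.3,"dx":-13.1,"dy":-13,"wz":-4.3},{"grip":0.3,"dx":-13.1,"dy":-13,"wz":-4.3},{"grip":0.3,"dx":-13.1,"dy":-13,"wz":-4.3},{"grip":0.3,"dx":-13.1,"dy":-13,"wz":-4.3}]' 20; python3 - <<'E'
from h import *
for s in range(1): 
    o=sensors.get_obs(); print(o["time"],o["position"],o["orientation"],o["finger_gap"])
    c=eyes.calibration("wrist"); print(c)
    cv2.imwrite("pics/w1.png",eyes.grab_frame("wrist")[:,:,::-1])
    cv2.imwrite("pics/t1.png",eyes.grab_frame("top")[:,:,::-1])
E
```

```text
0.2 [258.65338374 568.7402664  222.07057295] [[-9.10285197e-01  4.13981622e-01 -2.78480537e-04]
 [ 4.13981713e-01  9.10284900e-01 -7.36732521e-04]
 [-5.14970967e-05 -7.85922557e-04 -9.99999690e-01]] 86.96337111746426
{'K': array([[386.3518692 ,   0.        , 322.9078064 ],
       [  0.        , 386.3518692 , 238.75415878],
       [  0.        ,   0.        ,   1.        ]]), 'k1': 0.01947468633626346, 'R': array([[ 4.14667883e-01,  9.09972614e-01, -6.23915527e-04],
       [ 8.82282317e-01, -4.01881573e-01,  2.45090014e-01],
       [ 2.22774461e-01, -1.02181427e-01, -9.69500127e-01]]), 't': array([-623.58826003,  -28.91615353,  389.14678132])}schema error: expected keys grip, dx, dy, dz, wx, wy, wz
```

```bash
python3 -m jog '[{"grip":0.3,"dx":-13.1,"dy":-13,"dz":0,"wx":0,"wy":0,"wz":-4.3},{"grip":0.3,"dx":-13.1,"dy":-13,"dz":0,"wx":0,"wy":0,"wz":-4.3},{"grip":0.3,"dx":-13.1,"dy":-13,"dz":0,"wx":0,"wy":0,"wz":-4.3},{"grip":0.3,"dx":-13.1,"dy":-13,"dz":0,"wx":0,"wy":0,"wz":-4.3},{"grip":0.3,"dx":-13.1,"dy":-13,"dz":0,"wx":0,"wy":0,"wz":-4.3},{"grip":0.3,"dx":-13.1,"dy":-13,"dz":0,"wx":0,"wy":0,"wz":-4.3},{"grip":0.3,"dx":-13.1,"dy":-13,"dz":0,"wx":0,"wy":0,"wz":-4.3},{"grip":0.3,"dx":-13.1,"dy":-13,"dz":0,"wx":0,"wy":0,"wz":-4.3},{"grip":0.3,"dx":-13.1,"dy":-13,"dz":0,"wx":0,"wy":0,"wz":-4.3},{"grip":0.3,"dx":-13.1,"dy":-13,"dz":0,"wx":0,"wy":0,"wz":-4.3},{"grip":0.3,"dx":-13.1,"dy":-13,"dz":0,"wx":0,"wy":0,"wz":-4.3},{"grip":0.3,"dx":-13.1,"dy":-13,"dz":0,"wx":0,"wy":0,"wz":-4.3}]' 20; python3 - <<'E'
from h import *
o=sensors.get_obs(); print(o["time"],o["position"],o["orientation"],o["finger_gap"])
E
```

```text
time: 1.3
position: [436.2, 99.7, 222.8]
orientation: [[-0.999, 0.051, 0.001], [0.051, 0.999, 0.001], [-0.001, 0.001, -1.0]]
ft_force: [0.8, 0.7, 0.9]
finger_gap: 61.5
1.3 [436.15242699  99.69115089 222.84040864] [[-9.98675603e-01  5.14444083e-02  7.15712297e-04]
 [ 5.14449310e-02  9.98675564e-01  7.32173503e-04]
 [-6.77098149e-04  7.68023584e-04 -9.99999476e-01]] 61.48667179310331
```

```bash
python3 -m jog '[{"grip":0.3,"dx":-0.6,"dy":-1.5,"dz":1,"wx":0,"wy":0,"wz":0},{"grip":0.3,"dx":-0.6,"dy":-1.5,"dz":2,"wx":0,"wy":0,"wz":0},{"grip":0.3,"dx":-0.6,"dy":-1.5,"dz":3,"wx":0,"wy":0,"wz":0},{"grip":0.3,"dx":-0.6,"dy":-1.5,"dz":4,"wx":0,"wy":0,"wz":0},{"grip":0.3,"dx":-0.6,"dy":-1.5,"dz":4,"wx":0,"wy":0,"wz":0},{"grip":0.3,"dx":-0.6,"dy":-1.5,"dz":4,"wx":0,"wy":0,"wz":0}]'; python3 - <<'E'
from h import *
o=sensors.get_obs(); print(o["time"],o["position"],o["finger_gap"])
c=eyes.calibration("wrist"); 
cv2.imwrite("pics/w1.png",eyes.grab_frame("wrist")[:,:,::-1])
p=o["position"]
print(proj("wrist",[[554.7,68.8,37],[p[0],p[1],p[2]]],c))
im=eyes.grab_frame("top");cv2.imwrite("pics/t1.png",cv2.resize(im[110:300,180:440],None,fx=3,fy=3,interpolation=2)[:,:,::-1])
E
```

```text
time: 1.8
position: [450.8, 55.6, 102.3]
orientation: [[-0.999, 0.052, -0.002], [0.052, 0.999, -0.001], [0.002, -0.001, -1.0]]
ft_force: [-0.4, 0.4, 0.5]
finger_gap: 61.1
1.8 [450.7749207   55.6206218  102.26912246] 61.12392774168082
[[351.89523115 401.14608257]
 [324.95621108 295.54566098]]
```

View pics/w1.png

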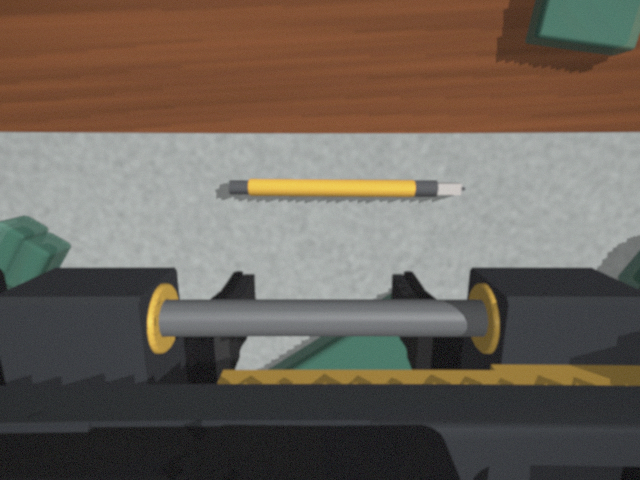

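View pics/t1.png

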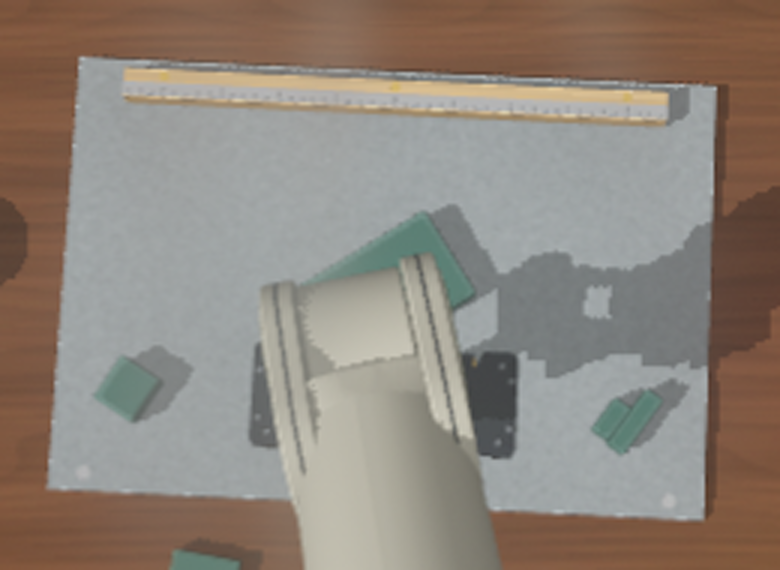

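The wrist view, which looks back towards the robot, shows the cutter clear at (345,188) and the step offcut at (35,245). The slab lies ahead of the fingers. I'm going down to about 6 mm above the board.

```bash
python3 -m jog '[{"grip":0.3,"dx":0,"dy":0,"dz":1,"wx":0,"wy":0,"wz":0},{"grip":0.3,"dx":0,"dy":0,"dz":1.8,"wx":0,"wy":0,"wz":0},{"grip":0.3,"dx":0,"dy":0,"dz":2.4,"wx":0,"wy":0,"wz":0},{"grip":0.3,"dx":0,"dy":0,"dz":2.8,"wx":0,"wy":0,"wz":0},{"grip":0.3,"dx":0,"dy":0,"dz":2.8,"wx":0,"wy":0,"wz":0},{"grip":0.3,"dx":0,"dy":0,"dz":2.8,"wx":0,"wy":0,"wz":0}]'
```

```text
time: 2.4
position: [452.6, 56.4, 19.9]
orientation: [[-0.999, 0.051, 0.001], [0.051, 0.999, 0.001], [-0.001, 0.001, -1.0]]
ft_force: [0.9, -0.2, -0.5]
finger_gap: 60.7
```

```bash
python3 -m jog '[{"grip":0.3,"dx":-0.2,"dy":0,"dz":0,"wx":0,"wy":0,"wz":0},{"grip":0.3,"dx":-0.4,"dy":0,"dz":0,"wx":0,"wy":0,"wz":0},{"grip":0.3,"dx":-0.5,"dy":0,"dz":0,"wx":0,"wy":0,"wz":0},{"grip":0.3,"dx":-0.6,"dy":0,"dz":0,"wx":0,"wy":0,"wz":0},{"grip":0.3,"dx":-0.7,"dy":0,"dz":0,"wx":0,"wy":0,"wz":0},{"grip":0.3,"dx":-0.8,"dy":0,"dz":0,"wx":0,"wy":0,"wz":0},{"grip":0.3,"dx":-0.9,"dy":0,"dz":0,"wx":0,"wy":0,"wz":0},{"grip":0.3,"dx":-1.0,"dy":0,"dz":0,"wx":0,"wy":0,"wz":0},{"grip":0.3,"dx":-1.1,"dy":0,"dz":0,"wx":0,"wy":0,"wz":0},{"grip":0.3,"dx":-1.2,"dy":0,"dz":0,"wx":0,"wy":0,"wz":0},{"grip":0.3,"dx":-1.3,"dy":0,"dz":0,"wx":0,"wy":0,"wz":0},{"grip":0.3,"dx":-1.4,"dy":0,"dz":0,"wx":0,"wy":0,"wz":0}]'; python3 - <<'E'
from h import *
cv2.imwrite("pics/w2.png",eyes.grab_frame("wrist")[:,:,::-1])
im=eyes.grab_frame("top");cv2.imwrite("pics/t2.png",cv2.resize(im[110:300,180:440],None,fx=3,fy=3,interpolation=2)[:,:,::-1])
E
```

```text
time: 3.4
position: [493.5, 53.7, 18.4]
orientation: [[-0.999, 0.051, -0.001], [0.051, 0.999, 0.0], [0.001, 0.0, -1.0]]
ft_force: [-2.9, 0.6, -0.5]
finger_gap: 60.8
```

View pics/t2.png

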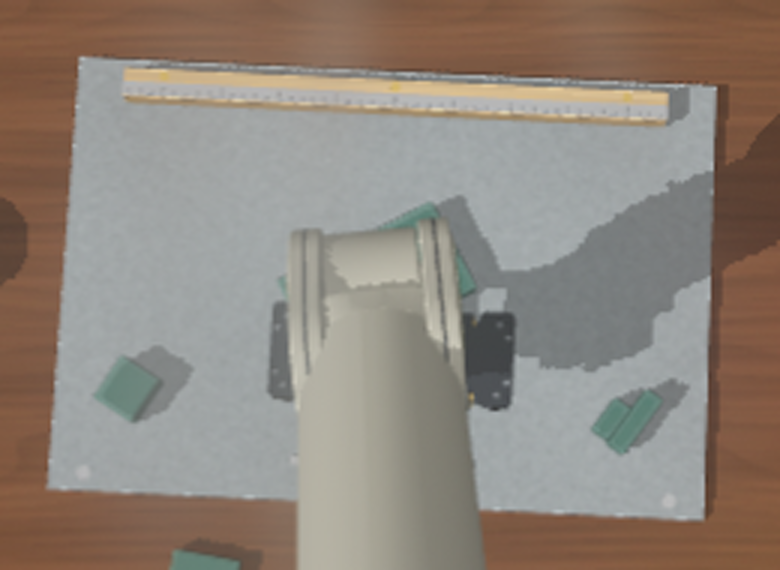

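The top view shows the slab starting to turn, with its far corner at crop (433,205). The offcuts have not moved. Continuing.

```bash
python3 -m jog '[{"grip":0.3,"dx":-0.1,"dy":0,"dz":0,"wx":0,"wy":0,"wz":0},{"grip":0.3,"dx":-0.2,"dy":0,"dz":0,"wx":0,"wy":0,"wz":0},{"grip":0.3,"dx":-0.3,"dy":0,"dz":0,"wx":0,"wy":0,"wz":0},{"grip":0.3,"dx":-0.4,"dy":0,"dz":0,"wx":0,"wy":0,"wz":0},{"grip":0.3,"dx":-0.5,"dy":0,"dz":0,"wx":0,"wy":0,"wz":0},{"grip":0.3,"dx":-0.6,"dy":0,"dz":0,"wx":0,"wy":0,"wz":0},{"grip":0.3,"dx":-0.7,"dy":0,"dz":0,"wx":0,"wy":0,"wz":0},{"grip":0.3,"dx":-0.8,"dy":0,"dz":0,"wx":0,"wy":0,"wz":0},{"grip":0.3,"dx":-0.9,"dy":0,"dz":0,"wx":0,"wy":0,"wz":0},{"grip":0.3,"dx":-1.0,"dy":0,"dz":0,"wx":0,"wy":0,"wz":0},{"grip":0.3,"dx":-1.1,"dy":0,"dz":0,"wx":0,"wy":0,"wz":0},{"grip":0.3,"dx":-1.2,"dy":0,"dz":0,"wx":0,"wy":0,"wz":0}]'; python3 - <<'E'
from h import *
im=eyes.grab_frame("scene");cv2.imwrite("pics/s3.png",cv2.resize(im[180:330,200:450],None,fx=3,fy=3,interpolation=2)[:,:,::-1])
im=eyes.grab_frame("top");cv2.imwrite("pics/t3.png",cv2.resize(im[110:300,180:440],None,fx=3,fy=3,interpolation=2)[:,:,::-1])
E
```

```text
time: 4.5
position: [529.8, 51.9, 18.5]
orientation: [[-0.999, 0.051, 0.0], [0.051, 0.999, 0.0], [-0.0, 0.0, -1.0]]
ft_force: [-3.4, 1.3, 0.2]
finger_gap: 61.0
```

View pics/t3.png

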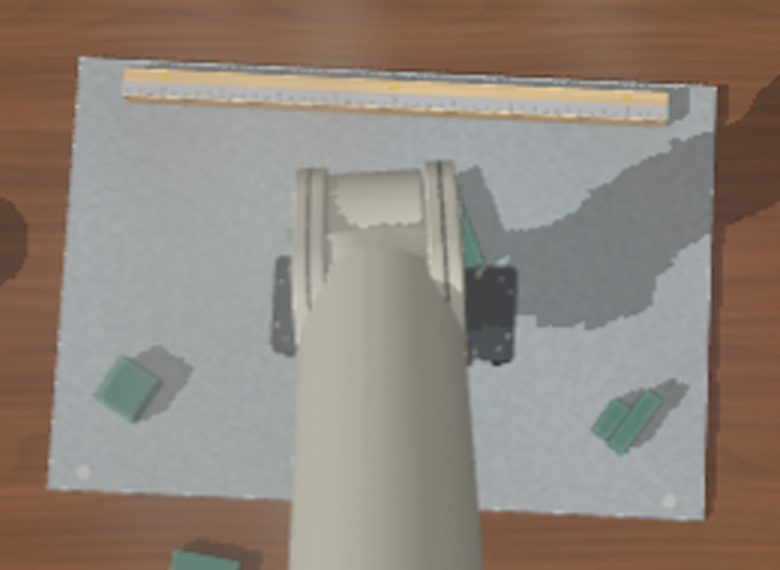

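View pics/s3.png

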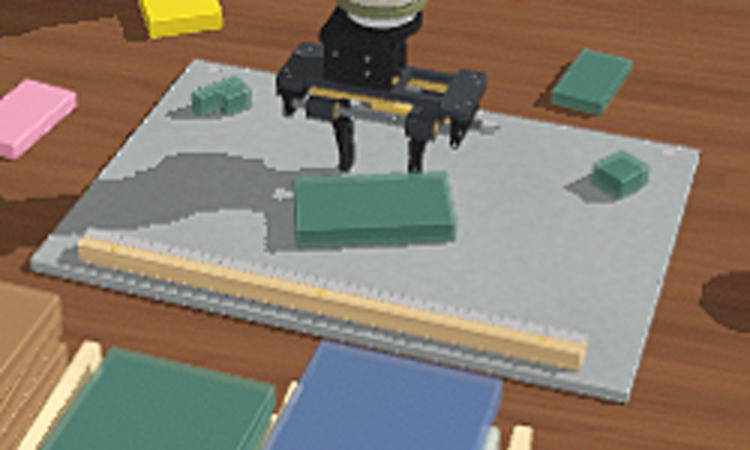

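The scene view shows the slab's top corners at crop (296,180), (295,236), (455,228) and (446,174). It lies flat, is still partly turned and is well short of the fence. I'll compute the angle.

```bash
python3 - <<'E'
from h import *
c=lambda L:np.array(L)/3.+[200,180]
P=ray("scene",c([[296,180],[295,236],[455,228],[446,174]]),37); print(P.round(1), P.mean(0))
for i,j in((1,2),(0,3)):
    d=P[j]-P[i]; print(np.degrees(np.arctan2(d[1],d[0])),np.hypot(*d))
F=ray("scene",c([[80,240],[585,338]]),32); print(F, ray("scene",c([[80,262],[583,369]]),12))
E
```

```text
[[596.2 -13.5]
 [680.2  12.3]
 [629.  149.9]
 [547.8 122.2]] [613.32562585  67.69793166]
110.40276418796427 146.78014871216848
109.61950958151498 144.0609627493695
[[ 733.86479914 -178.00746521]
 [ 742.98008098  289.45701359]] [[ 741.09870243 -177.00523952]
 [ 759.64121931  292.13371176]]
```

Turning is slow at this lever arm: still 23° off, with the leading corner about 35 mm from the fence. I'll back off, open the fingers fully and shift a little left, so that the left fingertip pushes at the near-left corner.

```bash
python3 -m jog '[{"grip":0.3,"dx":0.4,"dy":0,"dz":0,"wx":0,"wy":0,"wz":0},{"grip":0.3,"dx":0.8,"dy":0,"dz":0,"wx":0,"wy":0,"wz":0},{"grip":0,"dx":0.8,"dy":0.2,"dz":0,"wx":0,"wy":0,"wz":0},{"grip":0,"dx":0.8,"dy":0.2,"dz":0,"wx":0,"wy":0,"wz":0},{"grip":0,"dx":0.8,"dy":0.2,"dz":0,"wx":0,"wy":0,"wz":0},{"grip":0,"dx":0.6,"dy":0.2,"dz":0,"wx":0,"wy":0,"wz":0},{"grip":0,"dx":0.4,"dy":0.2,"dz":0,"wx":0,"wy":0,"wz":0},{"grip":0,"dx":0.2,"dy":0.2,"dz":0,"wx":0,"wy":0,"wz":0},{"grip":0,"dx":0.1,"dy":0.2,"dz":0,"wx":0,"wy":0,"wz":0},{"grip":0,"dx":0,"dy":0.2,"dz":0,"wx":0,"wy":0,"wz":0}]'
python3 -m jog '[{"grip":0,"dx":-0.1,"dy":0,"dz":0,"wx":0,"wy":0,"wz":0},{"grip":0,"dx":-0.2,"dy":0,"dz":0,"wx":0,"wy":0,"wz":0},{"grip":0,"dx":-0.3,"dy":0,"dz":0,"wx":0,"wy":0,"wz":0},{"grip":0,"dx":-0.4,"dy":0,"dz":0,"wx":0,"wy":0,"wz":0},{"grip":0,"dx":-0.5,"dy":0,"dz":0,"wx":0,"wy":0,"wz":0},{"grip":0,"dx":-0.6,"dy":0,"dz":0,"wx":0,"wy":0,"wz":0},{"grip":0,"dx":-0.7,"dy":0,"dz":0,"wx":0,"wy":0,"wz":0},{"grip":0,"dx":-0.8,"dy":0,"dz":0,"wx":0,"wy":0,"wz":0}]'
cat >> h.py <<'E'
def scene_meas(im):
    g=green(im); g[:180]=0; g[320:]=0
    cs,_=cv2.findContours(g,0,cv2.CHAIN_APPROX_NONE)
    return cs
E
python3 - <<'E'
from h import *
im=eyes.grab_frame("scene");cv2.imwrite("pics/s4.png",cv2.resize(im[200:320,240:400],None,fx=5,fy=5,interpolation=2)[:,:,::-1])
E
```

```text
time: 5.43
position: [529.7, 57.8, 18.2]
orientation: [[-0.999, 0.051, -0.001], [0.051, 0.999, -0.0], [0.001, -0.0, -1.0]]
ft_force: [-3.2, 1.0, 0.9]
finger_gap: 86.6
time: 6.1
position: [554.0, 56.7, 18.6]
orientation: [[-0.999, 0.051, 0.0], [0.051, 0.999, 0.0], [-0.0, 0.0, -1.0]]
ft_force: [-2.5, 1.1, 0.2]
finger_gap: 87.3
```

View pics/s4.png

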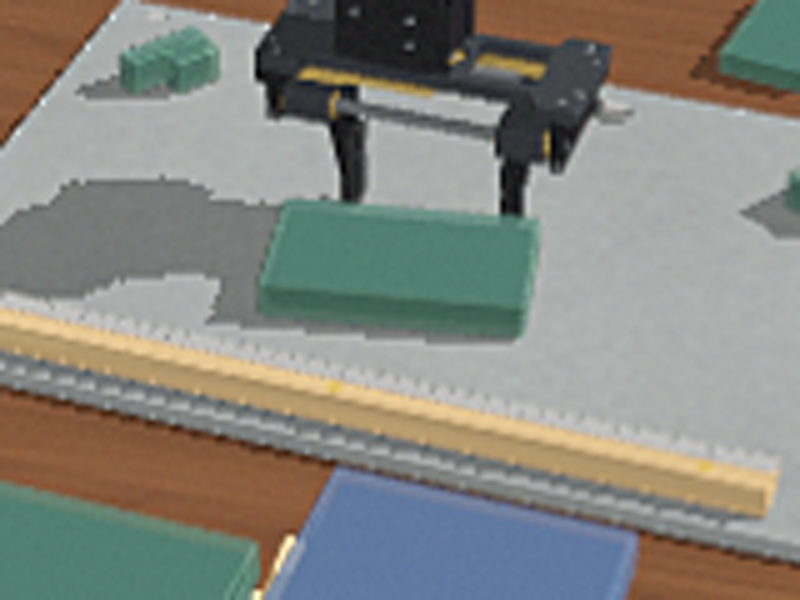

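The slab's top corners are at crop (286,202), (261,290), (527,308) and (540,218). It is nearly parallel, with a clear gap to the fence.

```bash
python3 - <<'E'
from h import *
c=lambda L:np.array(L)/5.+[240,200]
P=ray("scene",c([[286,202],[261,290],[527,308],[540,218]]),37); print(P.round(1), P.mean(0))
for i,j in((1,2),(0,3)):
    d=P[j]-P[i]; print(np.degrees(np.arctan2(d[1],d[0])),np.hypot(*d))
F=ray("scene",c([[0,297],[775,462]]),32); print(F); d=F[1]-F[0];print(np.degrees(np.arctan2(d[1],d[0])))
E
```

```text
[[599.2 -17. ]
 [681.9  -4.8]
 [658.1 139.2]
 [575.1 126.7]] [628.59594579  61.02367265]
99.4005557749823 145.94110249480985
99.52043195870189 145.6742935208745
[[ 721.16597698 -143.51013904]
 [ 741.96155186  289.28777739]]
87.24910183229436
```

```bash
python3 -m jog '[{"grip":0,"dx":-0.1,"dy":0,"dz":0,"wx":0,"wy":0,"wz":0},{"grip":0,"dx":-0.2,"dy":0,"dz":0,"wx":0,"wy":0,"wz":0},{"grip":0,"dx":-0.3,"dy":0,"dz":0,"wx":0,"wy":0,"wz":0},{"grip":0,"dx":-0.4,"dy":0,"dz":0,"wx":0,"wy":0,"wz":0},{"grip":0,"dx":-0.5,"dy":0,"dz":0,"wx":0,"wy":0,"wz":0},{"grip":0,"dx":-0.6,"dy":0,"dz":0,"wx":0,"wy":0,"wz":0},{"grip":0,"dx":-0.7,"dy":0,"dz":0,"wx":0,"wy":0,"wz":0},{"grip":0,"dx":-0.8,"dy":0,"dz":0,"wx":0,"wy":0,"wz":0}]'
python3 - <<'E'
from h import *
im=eyes.grab_frame("scene");cv2.imwrite("pics/s5.png",cv2.resize(im[200:320,240:400],None,fx=5,fy=5,interpolation=2)[:,:,::-1])
E
```

```text
time: 6.82
position: [578.1, 55.4, 18.6]
orientation: [[-0.999, 0.051, 0.0], [0.051, 0.999, 0.0], [-0.0, 0.0, -1.0]]
ft_force: [-3.3, 2.1, 1.8]
finger_gap: 87.1
```

View pics/s5.png

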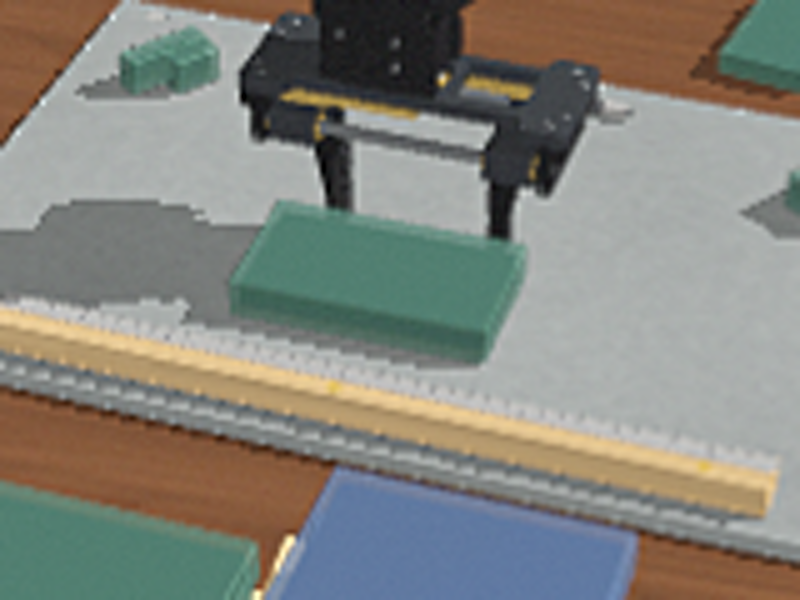

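The top corners are now at crop (278,204), (233,285), (487,333) and (525,247). The front edge looks almost parallel to the fence's rule edge.

```bash
python3 - <<'E'
from h import *
c=lambda L:np.array(L)/5.+[240,200]
P=ray("scene",c([[278,204],[233,285],[487,333],[525,247]]),37); print(P.round(1), P.mean(0))
for i,j in((1,2),(0,3)):
    d=P[j]-P[i]; print(np.degrees(np.arctan2(d[1],d[0])),np.hypot(*d))
F=ray("scene",c([[0,297],[775,462]]),32); k=np.polyfit(F[:,1],F[:,0],1)
print("gaps",[np.polyval(k,y)-x for x,y in P[1:3]])
E
```

```text
[[602.4 -20.8]
 [681.8 -21. ]
 [685.1 123.7]
 [604.3 125. ]] [643.39994151  51.72466265]
88.70394272683983 144.76456244440993
89.22317881810487 145.8208044445747
gaps [np.float64(45.22754517203259), np.float64(48.90721808265505)]
```

Now within about 2° of parallel, with a gap of about 45 mm. I'm pushing about 30 mm square-on with both fingers, then will look again.

```bash
python3 -m jog '[{"grip":0,"dx":-0.1,"dy":0,"dz":0,"wx":0,"wy":0,"wz":0},{"grip":0,"dx":-0.2,"dy":0,"dz":0,"wx":0,"wy":0,"wz":0},{"grip":0,"dx":-0.3,"dy":0,"dz":0,"wx":0,"wy":0,"wz":0},{"grip":0,"dx":-0.4,"dy":0,"dz":0,"wx":0,"wy":0,"wz":0},{"grip":0,"dx":-0.5,"dy":0,"dz":0,"wx":0,"wy":0,"wz":0},{"grip":0,"dx":-0.6,"dy":0,"dz":0,"wx":0,"wy":0,"wz":0},{"grip":0,"dx":-0.7,"dy":0,"dz":0,"wx":0,"wy":0,"wz":0},{"grip":0,"dx":-0.8,"dy":0,"dz":0,"wx":0,"wy":0,"wz":0},{"grip":0,"dx":-0.9,"dy":0,"dz":0,"wx":0,"wy":0,"wz":0},{"grip":0,"dx":-0.95,"dy":0,"dz":0,"wx":0,"wy":0,"wz":0},{"grip":0,"dx":-1.0,"dy":0,"dz":0,"wx":0,"wy":0,"wz":0}]'
python3 - <<'E'
from h import *
im=eyes.grab_frame("scene");cv2.imwrite("pics/s6.png",cv2.resize(im[200:320,240:400],None,fx=5,fy=5,interpolation=2)[:,:,::-1])
E
```

```text
time: 7.78
position: [607.6, 53.3, 18.5]
orientation: [[-0.999, 0.052, -0.001], [0.052, 0.999, -0.0], [0.001, -0.0, -1.0]]
ft_force: [-5.5, -0.5, 2.8]
finger_gap: 87.0
```

View pics/s6.png

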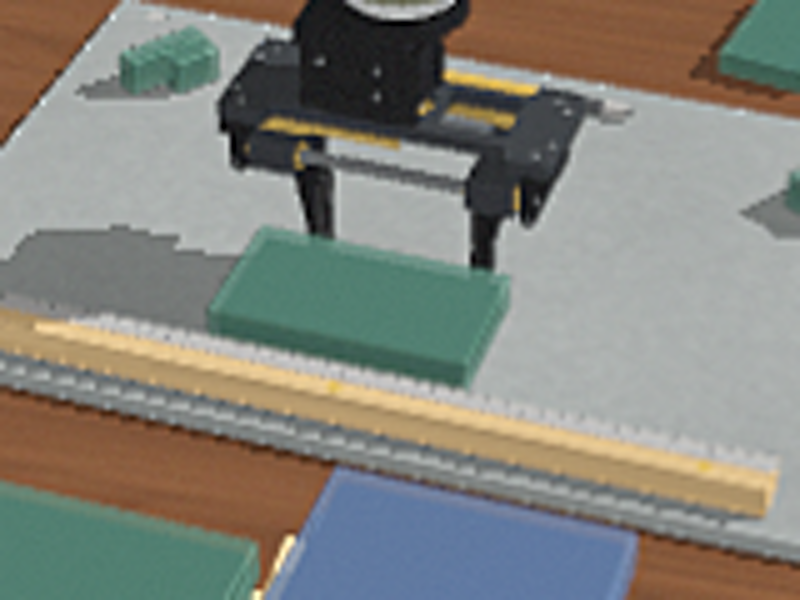

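The slab is parallel in the picture, its front top edge running from crop (210,310) to (468,360), with a gap of roughly 15 mm. I'm advancing slowly now and watching the force.

```bash
python3 -m jog '[{"grip":0,"dx":-0.05,"dy":0,"dz":0,"wx":0,"wy":0,"wz":0},{"grip":0,"dx":-0.1,"dy":0,"dz":0,"wx":0,"wy":0,"wz":0},{"grip":0,"dx":-0.15,"dy":0,"dz":0,"wx":0,"wy":0,"wz":0},{"grip":0,"dx":-0.2,"dy":0,"dz":0,"wx":0,"wy":0,"wz":0},{"grip":0,"dx":-0.25,"dy":0,"dz":0,"wx":0,"wy":0,"wz":0},{"grip":0,"dx":-0.3,"dy":0,"dz":0,"wx":0,"wy":0,"wz":0}]'
python3 - <<'E'
from h import *
im=eyes.grab_frame("scene");cv2.imwrite("pics/s7.png",cv2.resize(im[200:320,240:400],None,fx=5,fy=5,interpolation=2)[:,:,::-1])
E
```

```text
time: 8.33
position: [616.8, 53.3, 18.5]
orientation: [[-0.999, 0.052, -0.0], [0.052, 0.999, -0.0], [0.0, -0.0, -1.0]]
ft_force: [-4.7, 1.4, 1.0]
finger_gap: 86.9
```

View pics/s7.png

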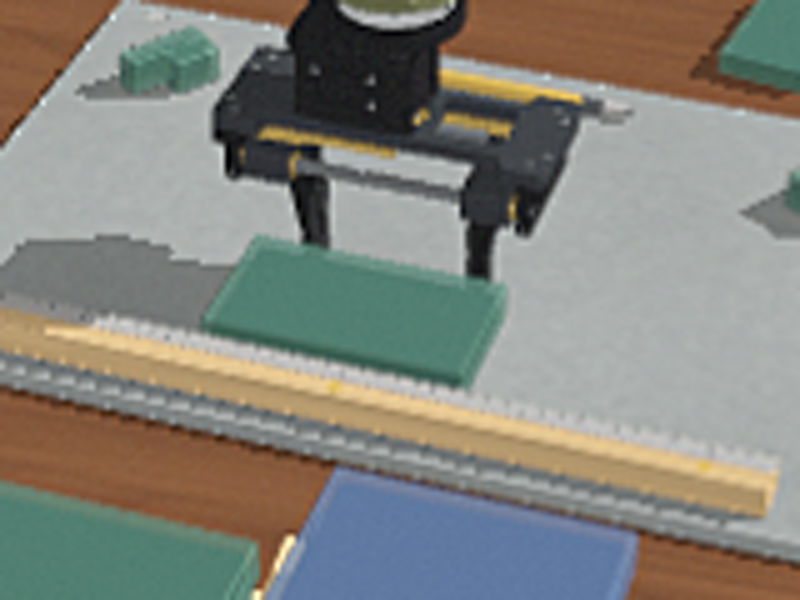

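The gap is now only a few mm; the slab's front face is almost hidden by the fence. Going on in 1 mm steps.

```bash
python3 -m jog '[{"grip":0,"dx":-0.03,"dy":0,"dz":0,"wx":0,"wy":0,"wz":0},{"grip":0,"dx":-0.06,"dy":0,"dz":0,"wx":0,"wy":0,"wz":0},{"grip":0,"dx":-0.1,"dy":0,"dz":0,"wx":0,"wy":0,"wz":0},{"grip":0,"dx":-0.13,"dy":0,"dz":0,"wx":0,"wy":0,"wz":0}]'
python3 -m jog '[{"grip":0,"dx":-0.03,"dy":0,"dz":0,"wx":0,"wy":0,"wz":0},{"grip":0,"dx":-0.06,"dy":0,"dz":0,"wx":0,"wy":0,"wz":0}]'
python3 -m jog '[{"grip":0,"dx":-0.03,"dy":0,"dz":0,"wx":0,"wy":0,"wz":0},{"grip":0,"dx":-0.06,"dy":0,"dz":0,"wx":0,"wy":0,"wz":0}]'
```

```text
time: 8.72
position: [620.7, 53.2, 18.5]
orientation: [[-0.999, 0.051, 0.0], [0.051, 0.999, 0.0], [-0.0, 0.0, -1.0]]
ft_force: [-5.0, 0.3, 0.0]
finger_gap: 87.3
time: 8.88
position: [622.4, 53.1, 18.5]
orientation: [[-0.999, 0.051, -0.0], [0.051, 0.999, 0.0], [0.0, 0.0, -1.0]]
ft_force: [-3.6, -0.7, -0.3]
finger_gap: 86.9
time: 9.05
position: [623.1, 53.1, 18.4]
orientation: [[-0.999, 0.051, -0.002], [0.051, 0.999, 0.0], [0.002, 0.0, -1.0]]
ft_force: [-13.1, 1.0, 8.6]
finger_gap: 87.2
```

The force has risen from 5 N to 13 N and the tool has stalled, so the slab is touching. One small nudge to seat it, then I'll check.

```bash
python3 -m jog '[{"grip":0,"dx":-0.03,"dy":0,"dz":0,"wx":0,"wy":0,"wz":0},{"grip":0,"dx":-0.03,"dy":0,"dz":0,"wx":0,"wy":0,"wz":0}]'
python3 - <<'E'
from h import *
im=eyes.grab_frame("scene");cv2.imwrite("pics/s8.png",cv2.resize(im[200:320,240:400],None,fx=5,fy=5,interpolation=2)[:,:,::-1])
print(sensors.get_obs()["ft_force"])
E
```

```text
time: 9.22
position: [623.2, 53.1, 18.5]
orientation: [[-0.999, 0.051, -0.004], [0.051, 0.999, 0.0], [0.004, 0.0, -1.0]]
ft_force: [-15.2, -0.2, 10.5]
finger_gap: 87.0
[-14.38066978  -0.42898102   8.83650487]
```

View pics/s8.png

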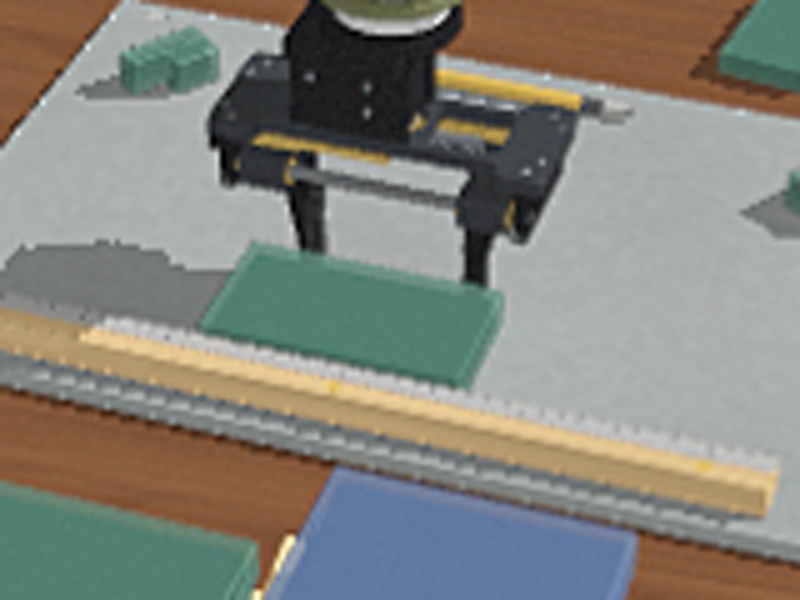

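The slab's front edge runs along the rule, from (205,328) to (466,388). Image-left may still have a tiny gap. I'll retract and measure it unobstructed from above.

```bash
python3 -m jog '[{"grip":0,"dx":0.3,"dy":0,"dz":0,"wx":0,"wy":0,"wz":0},{"grip":0,"dx":1,"dy":0,"dz":0,"wx":0,"wy":0,"wz":0},{"grip":0,"dx":1.2,"dy":0,"dz":-1,"wx":0,"wy":0,"wz":0},{"grip":0,"dx":1.5,"dy":0,"dz":-2,"wx":0,"wy":0,"wz":0},{"grip":0,"dx":2.5,"dy":0,"dz":-3,"wx":0,"wy":0,"wz":0},{"grip":0,"dx":3.5,"dy":0,"dz":-3.5,"wx":0,"wy":0,"wz":0},{"grip":0,"dx":4.5,"dy":0,"dz":-4,"wx":0,"wy":0,"wz":0},{"grip":0,"dx":5.5,"dy":0,"dz":-4,"wx":0,"wy":0,"wz":0},{"grip":0,"dx":6,"dy":0,"dz":-4,"wx":0,"wy":0,"wz":0},{"grip":0,"dx":6,"dy":0,"dz":-4,"wx":0,"wy":0,"wz":0}]'
python3 - <<'E'
from h import *
im=eyes.grab_frame("scene");cv2.imwrite("pics/s9.png",cv2.resize(im[240:300,270:350],None,fx=10,fy=10,interpolation=2)[:,:,::-1])
im=eyes.grab_frame("top");np.save("top9.npy",im);cv2.imwrite("pics/t9.png",cv2.resize(im[125:205,255:355],None,fx=8,fy=7,interpolation=2)[:560,:,::-1])
E
```

```text
time: 10.1
position: [443.9, 62.7, 139.4]
orientation: [[-0.999, 0.051, 0.002], [0.051, 0.999, 0.002], [-0.002, 0.002, -1.0]]
ft_force: [1.0, 0.2, 0.1]
finger_gap: 86.6
```

View pics/s9.png

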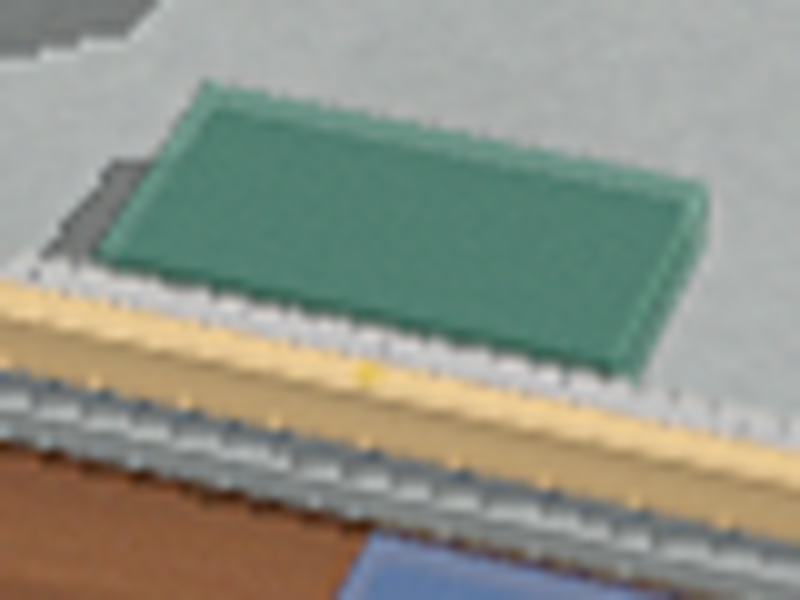

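View pics/t9.png

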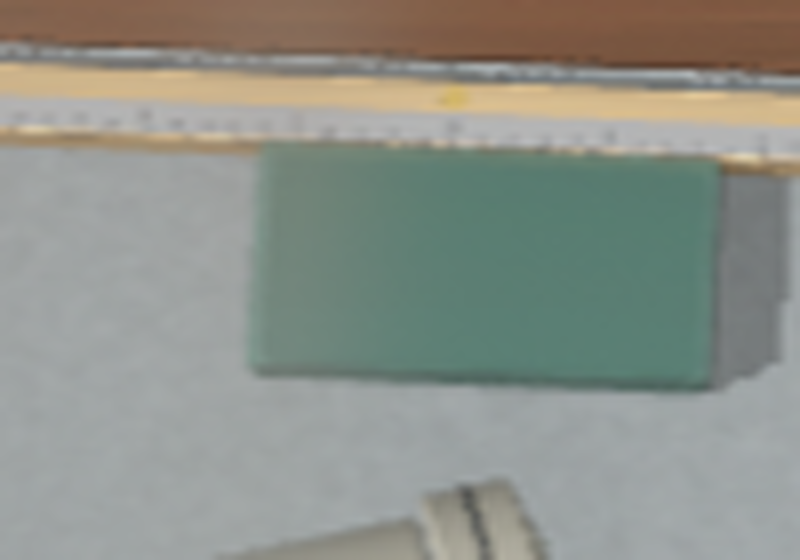

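Both views show the slab's long side against the fence: in the top crop, slab edge (268,142)–(718,163) lies along the fence's face edge, and no gap shows. I'll do a sub-pixel angle check.

```bash
python3 - <<'E'
from h import *
im=np.load("top9.npy")
def edge(sig,cols,lo,hi,sgn):
    out=[]
    for c in cols:
        g=np.diff(cv2.GaussianBlur(sig,(1,3),0)[lo:hi,c].astype(float))*sgn
        i=int(np.argmax(g))
        if 0<i<len(g)-1:
            a,b,d=g[i-1:i+2]; i=i+0.5*(a-d)/(a-2*b+d+1e-9)
        out.append([c,lo+i+0.5])
    return np.array(out)
def fit(p,z,name):
    P=ray("top",p,z)
    for _ in range(3):
        k=np.polyfit(P[:,1],P[:,0],1); r=P[:,0]-np.polyval(k,P[:,1]); P=P[abs(r)<max(1.5,2*r.std())]
    print(name,"slope",k[0].round(4),"x at y=50",np.polyval(k,50).round(1),"res",r.std().round(2),len(P)); return k
sat=im[...,1].astype(float)-im[...,0]   # green-red: green slab positive, wood negative
blu=im[...,2].astype(float)-im[...,0]
cols=list(range(291,342))
fit(edge(sat,cols,168,190,-1),37,"slab near edge")
fit(edge(sat,cols,138,156,1),37,"slab far edge")
fit(edge(blu,[c for c in range(228,398)],130,148,1),32,"wood/rule boundary")
oc=[c for c in range(228,285)]+[c for c in range(350,398)]
fit(edge(sat,oc,140,157,1),12,"fence foot")
fit(edge(sat,oc,140,157,1),32,"same at z32")
for a,p,r in slab(im): print(a,p.round(),r)
E
```

```text
slab near edge slope 0.0705 x at y=50 632.4 res 0.9 49
slab far edge slope 0.1519 x at y=50 720.4 res 4.38 48
wood/rule boundary slope 0.0523 x at y=50 733.3 res 0.29 168
fence foot slope 0.0227 x at y=50 724.7 res 6.98 105
same at z32 slope 0.0227 x at y=50 718.7 res 6.86 105
1168.0 [323. 163.] ((672.3786010742188, 26.382320404052734), (106.68323516845703, 79.50456237792969), 86.88175201416016)
614.5 [244. 315.] ((289.3175048828125, 219.607421875), (48.682228088378906, 90.9031982421875), 79.25108337402344)
173.0 [388. 250.] ((452.7396240234375, -139.12875366210938), (30.47704315185547, 55.21440887451172), 52.57462692260742)
```

Fence slope is 0.0523 and the slab's near edge 0.0705 ± 0.003, so the right end may stand about 2.5 mm off. That is too close to the 0.02 rad limit. I'll seat the right end with a closed-finger push there.

```bash
python3 -m jog '[{"grip":1,"dx":-1,"dy":-0.5,"dz":0,"wx":0,"wy":0,"wz":0},{"grip":1,"dx":-2,"dy":-1,"dz":0,"wx":0,"wy":0,"wz":0},{"grip":1,"dx":-3,"dy":-1.8,"dz":0,"wx":0,"wy":0,"wz":0},{"grip":1,"dx":-4,"dy":-1.8,"dz":0,"wx":0,"wy":0,"wz":0},{"grip":1,"dx":-5,"dy":-1.8,"dz":0,"wx":0,"wy":0,"wz":0},{"grip":1,"dx":-5.2,"dy":-1.8,"dz":0.5,"wx":0,"wy":0,"wz":0},{"grip":1,"dx":-5.2,"dy":-1.8,"dz":1.5,"wx":0,"wy":0,"wz":0},{"grip":1,"dx":-5.2,"dy":-1.8,"dz":2.5,"wx":0,"wy":0,"wz":0},{"grip":1,"dx":-5.2,"dy":-1.8,"dz":3.5,"wx":0,"wy":0,"wz":0},{"grip":1,"dx":-5.2,"dy":-1.8,"dz":4,"wx":0,"wy":0,"wz":0},{"grip":1,"dx":-5.2,"dy":-1.8,"dz":4,"wx":0,"wy":0,"wz":0},{"grip":1,"dx":-5.2,"dy":-1.8,"dz":4,"wx":0,"wy":0,"wz":0}]'
```

```text
time: 11.2
position: [598.9, -0.3, 18.1]
orientation: [[-0.999, 0.052, -0.0], [0.052, 0.999, -0.001], [0.0, -0.001, -1.0]]
ft_force: [1.6, -0.4, 0.3]
finger_gap: 15.1
```

```bash
python3 -m jog '[{"grip":1,"dx":-0.15,"dy":0,"dz":0,"wx":0,"wy":0,"wz":0},{"grip":1,"dx":-0.3,"dy":0,"dz":0,"wx":0,"wy":0,"wz":0},{"grip":1,"dx":-0.4,"dy":0,"dz":0,"wx":0,"wy":0,"wz":0},{"grip":1,"dx":-0.5,"dy":0,"dz":0,"wx":0,"wy":0,"wz":0},{"grip":1,"dx":-0.55,"dy":0,"dz":0,"wx":0,"wy":0,"wz":0},{"grip":1,"dx":-0.6,"dy":0,"dz":0,"wx":0,"wy":0,"wz":0},{"grip":1,"dx":-0.63,"dy":0,"dz":0,"wx":0,"wy":0,"wz":0},{"grip":1,"dx":-0.65,"dy":0,"dz":0,"wx":0,"wy":0,"wz":0}]'
python3 -m jog '[{"grip":1,"dx":-0.03,"dy":0,"dz":0,"wx":0,"wy":0,"wz":0},{"grip":1,"dx":-0.05,"dy":0,"dz":0,"wx":0,"wy":0,"wz":0}]'
python3 -m jog '[{"grip":1,"dx":-0.03,"dy":0,"dz":0,"wx":0,"wy":0,"wz":0},{"grip":1,"dx":-0.05,"dy":0,"dz":0,"wx":0,"wy":0,"wz":0}]'
```

```text
time: 11.87
position: [617.8, -0.8, 18.6]
orientation: [[-0.999, 0.052, -0.0], [0.052, 0.999, 0.0], [0.0, 0.0, -1.0]]
ft_force: [0.3, -0.3, 0.7]
finger_gap: 0.3
time: 12.03
position: [619.3, -0.8, 18.5]
orientation: [[-0.999, 0.052, 0.0], [0.052, 0.999, 0.0], [0.0, 0.0, -1.0]]
ft_force: [0.3, -0.7, 0.7]
finger_gap: 0.7
time: 12.2
position: [620.3, -0.9, 18.4]
orientation: [[-0.999, 0.051, -0.001], [0.051, 0.999, 0.0], [0.001, 0.0, -1.0]]
ft_force: [-4.1, 0.7, 2.9]
finger_gap: 0.4
```

```bash
python3 -m jog '[{"grip":1,"dx":-0.03,"dy":0,"dz":0,"wx":0,"wy":0,"wz":0},{"grip":1,"dx":-0.05,"dy":0,"dz":0,"wx":0,"wy":0,"wz":0}]'
python3 -m jog '[{"grip":1,"dx":-0.03,"dy":0,"dz":0,"wx":0,"wy":0,"wz":0},{"grip":1,"dx":-0.03,"dy":0,"dz":0,"wx":0,"wy":0,"wz":0}]'
```

```text
time: 12.37
position: [620.3, -0.9, 18.2]
orientation: [[-0.999, 0.052, -0.004], [0.052, 0.999, 0.001], [0.004, 0.0, -1.0]]
ft_force: [-11.8, 1.1, 8.0]
finger_gap: 0.2
time: 12.53
position: [620.3, -0.9, 18.0]
orientation: [[-0.999, 0.052, -0.006], [0.052, 0.999, 0.001], [0.006, 0.0, -1.0]]
ft_force: [-14.6, 1.4, 10.3]
finger_gap: 0.2
```

Stalled hard at (620.3, -0.9), against (623.2, 53.1) before. That puts the slab's near face at slope 0.054 by touch, against 0.052 for the fence. I'll probe the left end the same way.

```bash
python3 -m jog '[{"grip":1,"dx":0.5,"dy":0,"dz":0,"wx":0,"wy":0,"wz":0},{"grip":1,"dx":0.6,"dy":1,"dz":0,"wx":0,"wy":0,"wz":0},{"grip":1,"dx":0.6,"dy":2,"dz":0,"wx":0,"wy":0,"wz":0},{"grip":1,"dx":0.6,"dy":3,"dz":0,"wx":0,"wy":0,"wz":0},{"grip":1,"dx":0.6,"dy":3.4,"dz":0,"wx":0,"wy":0,"wz":0},{"grip":1,"dx":0.5,"dy":3.4,"dz":0,"wx":0,"wy":0,"wz":0},{"grip":1,"dx":0.4,"dy":3.4,"dz":0,"wx":0,"wy":0,"wz":0},{"grip":1,"dx":0.3,"dy":3.4,"dz":0,"wx":0,"wy":0,"wz":0},{"grip":1,"dx":0.2,"dy":3.4,"dz":0,"wx":0,"wy":0,"wz":0},{"grip":1,"dx":0.1,"dy":3.4,"dz":0,"wx":0,"wy":0,"wz":0}]'
python3 -m jog '[{"grip":1,"dx":-0.03,"dy":0,"dz":0,"wx":0,"wy":0,"wz":0},{"grip":1,"dx":-0.06,"dy":0,"dz":0,"wx":0,"wy":0,"wz":0}]'
python3 -m jog '[{"grip":1,"dx":-0.03,"dy":0,"dz":0,"wx":0,"wy":0,"wz":0},{"grip":1,"dx":-0.06,"dy":0,"dz":0,"wx":0,"wy":0,"wz":0}]'
```

```text
time: 13.37
position: [625.6, 99.2, 18.5]
orientation: [[-0.999, 0.054, -0.001], [0.054, 0.999, -0.001], [0.001, -0.001, -1.0]]
ft_force: [-17.0, -2.0, 8.2]
finger_gap: 0.7
time: 13.53
position: [625.5, 99.3, 18.1]
orientation: [[-0.999, 0.053, -0.005], [0.053, 0.999, -0.001], [0.005, -0.001, -1.0]]
ft_force: [-12.5, -2.6, 8.6]
finger_gap: 0.5
time: 13.7
position: [625.6, 99.4, 17.9]
orientation: [[-0.999, 0.053, -0.008], [0.053, 0.999, -0.001], [0.008, -0.001, -1.0]]
ft_force: [-20.9, -1.6, 14.5]
finger_gap: 0.3
```

The left end stalls at x = 625.6, exactly as predicted. Face slope by touch is 0.0528, fence 0.0523. Retracting and doing the final check.

```bash
python3 -m jog '[{"grip":1,"dx":0.2,"dy":0,"dz":0,"wx":0,"wy":0,"wz":0},{"grip":1,"dx":0.8,"dy":0,"dz":-0.2,"wx":0,"wy":0,"wz":0},{"grip":1,"dx":1.2,"dy":0,"dz":-1,"wx":0,"wy":0,"wz":0},{"grip":1,"dx":1.5,"dy":0,"dz":-2,"wx":0,"wy":0,"wz":0},{"grip":1,"dx":2.5,"dy":0,"dz":-3,"wx":0,"wy":0,"wz":0},{"grip":1,"dx":3.5,"dy":0,"dz":-4,"wx":0,"wy":0,"wz":0},{"grip":1,"dx":4.5,"dy":0,"dz":-5,"wx":0,"wy":0,"wz":0},{"grip":1,"dx":5.5,"dy":0,"dz":-5,"wx":0,"wy":0,"wz":0},{"grip":1,"dx":6,"dy":0,"dz":-5,"wx":0,"wy":0,"wz":0},{"grip":1,"dx":6,"dy":0,"dz":-5,"wx":0,"wy":0,"wz":0}]'
python3 - <<'E'
from h import *
a=cv2.imread("pics/top0.png"); im=eyes.grab_frame("top"); cv2.imwrite("pics/t10.png",im[:,:,::-1])
im2=eyes.grab_frame("scene");cv2.imwrite("pics/s10.png",cv2.resize(im2[240:300,270:350],None,fx=10,fy=10,interpolation=2)[:,:,::-1])
m=[]
sat=im[...,1].astype(float)-im[...,0]
print(ray("top",[[286.5,172],[344,172],[221,143],[403,151]],32).round())
E
```

```text
time: 14.53
position: [447.2, 110.0, 169.3]
orientation: [[-0.999, 0.051, 0.001], [0.051, 0.999, 0.002], [-0.0, 0.002, -1.0]]
ft_force: [-0.3, 0.0, 0.0]
finger_gap: 0.3
[[ 651.  118.]
 [ 650.  -29.]
 [ 728.  288.]
 [ 705. -182.]]
```

View pics/t10.png

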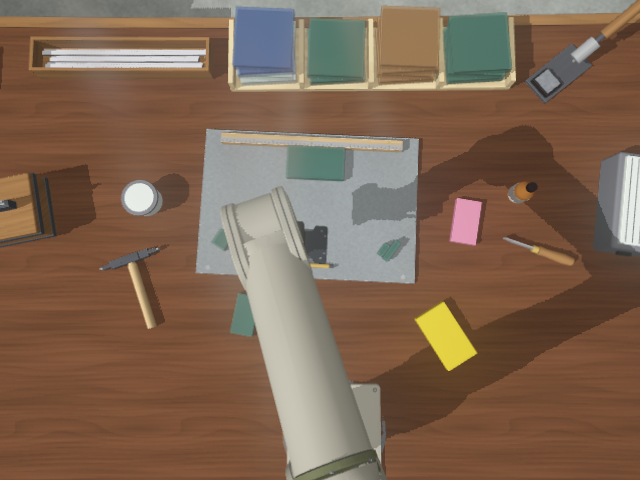

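View pics/s10.png

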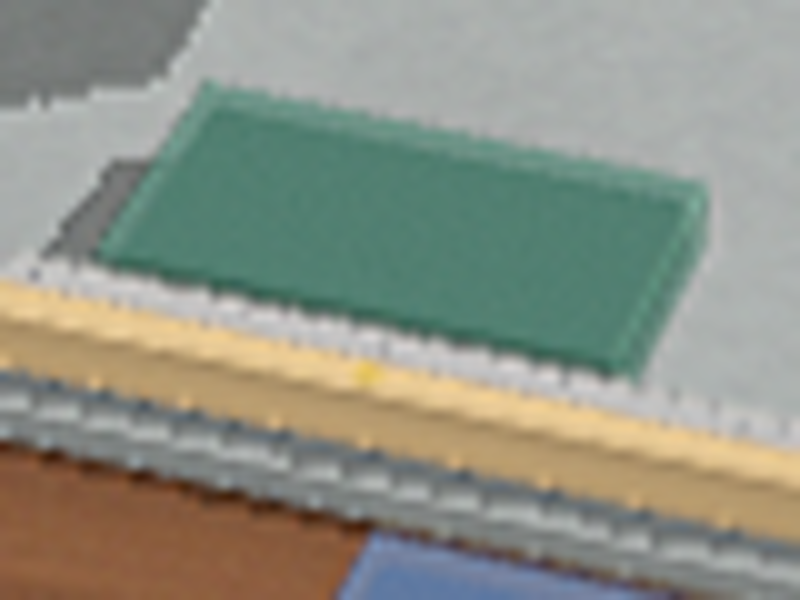

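The top view shows the slab at (316,163), flush along the fence. Tub (141,198), hammer (130,258), oil (522,190), knife (540,250) and step offcut (390,250) are where they were. The scene view shows the slab unchanged since before the two end probes, so it was already seated. Handing in.

```bash
python3 -c "
from cell import env; print(env.close_job())"
```

```text
the job is handed in; nothing more can be done
None
```

The slab's long side lies flat and flush against the fence, and the job was handed in at about 14.6 s of the 67 s. I turned it about 35° clockwise with the left fingertip near its near-left corner. It was within about 2° of parallel when still about 45 mm from the fence. I then pushed it square-on with both fingers, finishing in 1 mm steps, and pressed each end. The highest force I read was about 21 N on the final left-end press.

**Last checks**
- **Parallel:** touching the near face at both ends gave a slope of 0.0528, against 0.0523 for the fence in the top camera image, so they agree.
- **Seated:** pressing harder at either end did not move the slab any further.
- **Backed by the fence:** the slab's middle is about 8 mm from the fence's middle.
- **Bystanders:** the ones in clear view look unmoved by eye. In the last top view the arm partly hid the square offcut and the cutter. The fingers never came near either, but I could not confirm those two in that view.

**Disagreement:** before the end presses, one top-camera edge fit gave the slab a slope of 0.0705, about 0.018 off the fence. The touch readings did not support that, and the scene picture before and after the presses was the same. I take it as an error in that fit, and I did not repeat it.

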